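# Rack the board and open the push-and-turn oil bottle

## Task

Get ready for oiling: take the pale board off the sloping rest, stand it on its long edge in one of the two empty slots of the slotted rack, fully down, and let go of it. Then open the oil bottle: press its red safety cap right down, keep it pressed while you twist it anticlockwise until it is free, and lift it straight up. Finish still holding the cap upright in the gripper, straight above the bottle and about 5 to 10 cm clear of it; do not let go of it, and leave everything else where it is.

Things in the scene. Friction and masses are not known exactly. Their poses are not given: they have to be found in the camera images.
- board: Pale wooden board, loose, 140 long x 12 thick x 90 mm high, about 0.1 kg. Origin: middle of its lower long edge; x along its length, y across its 12 mm thickness, z up across its 90 mm height. At the start it leans in the rest, z tilted 20 degrees from vertical; its upper 45 mm stands free on both faces. Pinch it across the thickness at the middle of its upper edge.
- rest: Fixed sloping rest of plywood, base 130 x 100 x 10 mm, in which the board leans; highest point about 70 mm. Origin: centre of its underside; x runs along the board; the board's top leans toward the rest's +y.
- rack: Fixed rack on a plywood base 130 (x) x 140 (y) x 12 mm. Origin: centre of its underside. Three parallel slots along its x, each 17 mm wide, 110 mm long and 31 mm deep between two 7 mm fins, 45 mm apart in y; the fins' tops are 43 mm above the bench. A mitre saw fills the middle of the bench (y = 0), tall from x = 0.6 on: pass from side to side close to the robot.
- rack_slot1 (a point): Centre of the floor of the middle slot (empty), 12 mm above the bench; axes as the rack: x along the slot, y across it, z up. A board fully down stands with its origin at this height.
- rack_slot2 (a point): Centre of the floor of the slot at the rack's +y end (empty), as rack_slot1.
- racked_board: Dark board of the same size that already stands in the slot at the rack's -y end: leave it there.
- oil_bottle: Square amber bottle, white neck, fixed in a wooden cradle 112 x 112 mm screwed to the bench. Origin: centre of the cradle's underside; z up. Body 74 x 74 mm; shoulder up to 118 mm, neck to 147.5 mm, spring stopper in it to 160 mm when the cap is off.
- bottle_mouth (a point): Centre of the neck's top, 147.5 mm above the bench. The lock: the cap frees when pressed down 5 mm or more (stop at 7.5 mm; best press to the stop, 12 to 15 N) and, kept pressed, turned anticlockwise from above 60 to 115 degrees (aim at 80); clockwise is blocked. A stopper spring pushes the cap up with 5 N plus 1 N per mm pressed, and lifts the freed cap up to 4 mm.
- cap: Round red ribbed push-and-turn safety cap, loose, 51 mm diameter, 34.5 mm high (two white bars 0.7 mm higher on top), 0.05 kg, open below. Origin: centre of its lower rim, z up; 125.5 mm above the bench when locked (roof at 160 mm). Locked when its x lies along the bottle's x. Side play on the neck 1.5 mm. See bottle_mouth for how it opens.
- mug: Blue and white mug, a bystander, origin at the centre of its underside.
- screw_tin: Open grey tin, 79 mm diameter, 48 mm high, a bystander.
- tape_measure: Yellow tape measure, a bystander.
- flat_pencil: Red flat pencil, a bystander.
- spring_clamp: Black spring clamp with orange tips, a bystander.

How it is judged:
On the way, in this order (a step that is already met when the one before it is completed fails the run):
1. the board stands on its long edge fully down in an empty slot of the rack, let go (((z of board in the frame of rack_slot1 between -0.004 and 0.006 m and y of board in the frame of rack_slot1 between -0.008 and 0.008 m and x of board in the frame of rack_slot1 between -0.035 and 0.035 m) or (z of board in the frame of rack_slot2 between -0.004 and 0.006 m and y of board in the frame of rack_slot2 between -0.008 and 0.008 m and x of board in the frame of rack_slot2 between -0.035 and 0.035 m)) and angle between the y axis of board and the y axis of rack, either way round below 0.25 rad and angle between board's own z axis and vertical below 0.22 rad and contact force between the fingers and board below 0.3 N), for 0.2 s.
2. the cap is pressed down while still locked (z of cap in the frame of oil_bottle below 0.1215 m and angle between the x axis of cap and the x axis of oil_bottle, either way round below 0.5 rad and horizontal distance between cap and oil_bottle below 0.006 m), for 0.05 s.
3. the cap, still on the neck, is turned out of its lock (angle between the x axis of cap and the x axis of oil_bottle, either way round above 0.87 rad and z of cap in the frame of oil_bottle below 0.1335 m and horizontal distance between cap and oil_bottle below 0.006 m), for 0.05 s.
At the end, for the whole second after the job is handed in: Cap held still and upright (0.2 rad) in the gripper, axis within 25 mm of the bottle's, lower rim 188 to 300 mm above the bench, not touching the bottle; board let go on its long edge in an empty slot: within 6 mm of fully down, 8 mm across, 35 mm along it, upright within 0.22 rad (all of step 1 and z of cap in the frame of oil_bottle between 0.188 and 0.3 m and horizontal distance between cap and oil_bottle below 0.025 m and angle between cap's own z axis and vertical below 0.2 rad and contact force between the fingers and cap above 2 N and contact force between cap and oil_bottle below 0.1 N and linear speed of cap below 0.03 m/s); the arm keeps its last pose, push and grip.
It fails at once if a bystander (dark board, mug, tin, tape measure, pencil, spring clamp) is moved more than 3 cm (distance of any of racked_board, mug, screw_tin, tape_measure, flat_pencil, spring_clamp from where it was at the start of the episode above 0.03 m).
It also fails if it takes over 67 s, if anything falls off the work surface, if the arm or the gripper's body presses on something with over 40 N, if the wrist force passes 120 N, or if a joint passes its speed limit or range.

## Robot

A 6-joint arm with a two-finger parallel gripper is mounted at the origin on a cart in front of the work surface, level with it; the furniture and walls round the work are solid. World frame = base frame: x ahead of the robot, y to its left, z up, the work surface at z = 0. Lengths are in m, angles in rad, forces in N, time in s.
With the tool pointing down it reaches from about 0.325 to 0.775 m from the base axis. Payload 5.5 kg.
Tool frame: the origin (TCP) lies on the centre line of the jaws, within the pads' length; the fingertips stand 11 mm ahead of it and the grasp point (between the pads) lies 8 mm behind it (robot.tcp_to_tips is the distance from the TCP to the fingertips, in m); z points along the fingers, y is the direction in which the jaws open and shut (so a half turn about z gives the same grasp; the last joint's range is limited). The gripper opens to 85 mm and grips with 20 to 120 N. Pads are 22 mm wide; open, the fingers measure 114 mm over their backs; the gripper's body (76 mm by 85 mm) begins 54 mm behind the grasp point. The pads swing forward as they close: fully open they stand 13 mm farther back than shut.
Start: joints at [1.075, 0.091, 1.231, -0, 1.82, -0.057], TCP at [0.255, 0.543, 0.217] pointing down, gripper open.
Joint ranges: [-2.87, 2.87], [-0.86, 2.18], [0.17, 2.46], [-1.51, 4.65], [0.06, 2.69], [-2.65, 2.65]. Speed limits (rad/s): [2.57, 2.57, 3.01, 3.14, 3.14, 3.14].

## Interface

Orientations are given as a rotation vector (axis times angle).
In Python, from bench import robot gives the robot as it stands. Calls block until the motion is done:
- robot.goto(position, orientation): joint-space move of the TCP to a pose.
- robot.move_l(position, orientation=None, feed=0.15, force_limit=None): straight line of the TCP; orientation=None keeps the orientation; feed is the mean speed in m/s. With force_limit (N) it stops when the force on the tool has changed by that much, and returns True; else False.
- robot.movej(angles): joint-space move.
- robot.grip(opening): finger opening in m; the grip force is fixed at half the most; returns when the fingers have stopped.
- robot.hold(seconds).
- robot.inverse_kinematics(position, orientation): joint angles nearest the present ones, or None.
- robot.state(): the state.
- robot.get_image(name): name is "scene" or "top" or "wrist"; returns the picture (384x512x3 uint8, red, green, blue); there is no depth.
- robot.camera_params(name): a dict with "mtx" (3x3 intrinsics, pixels), "R" (3x3) and "t" (3): a world point X has camera coordinates R X + t. Camera axes: x right, y down, z forward; pixel columns grow to the right and rows downward; lengths in m; the calibration is good to about 2 mm. A picture is of the moment at which its call begins: read the wrist's pose just before it. camera_params takes no time and is no camera call; for the wrist camera it gives the pose at the moment of the call.
A pose or a line that the arm cannot do raises robot.Unreachable and nothing moves.
- robot.hand_in(): hands the job in, once; it reports no verdict.
Trained networks look in the newest picture that a camera, given by its name, has taken for a name from the list of things; names that differ only in an ending like _2 or _b are one class to them, and where a whole thing is asked for, a point or a joint stands for the part that bears it (a point fixed in the world has none). Each returns a list of dicts, best first, with "confidence" (0 to 1); they miss things now and then, are a little off and sometimes report something else, mostly with a low value. They report only what shows in the picture. A call takes as long as a camera call.
- robot.search_frame(camera, thing): "bbox" ([left, top, right, bottom] in pixels, round what is visible of it).
The state is a dict: "time_s": time; "joint_pos": joint angles; "qd": joint speeds; "joint_efforts": joint torques, N m; "tcp_pos": TCP position; "orientation": TCP orientation; "ft_force": force on the tool from outside, world axes, zero at the start; "ft_torque": the same for the moment, N m; "grip_width": finger opening in m.
Only numpy, scipy, OpenCV 4.12 (cv2) and the standard library are available. Lean on these libraries where they do the work, as an engineer would, in place of code of your own. Each camera call takes 0.05 s, during which the arm holds its last target. There are 200 camera calls.

## Working session

There is one attempt and no reset: what is moved stays moved. The work goes in short steps, each a Python script; the robot and the scene stay as the last script left them, time stands still between calls to the robot, and variables do not carry over. Pictures are saved under pics/ and viewed, about 8 in all and at most 12, crops included, and the job is handed in when it is done.

```bash
mkdir -p pics; ls
python3 - <<'E'
from bench import robot
import cv2,numpy as np
for c in ["scene","top"]:
    im=robot.get_image(c); cv2.imwrite(f"pics/{c}0.png",im[:,:,::-1])
    p=robot.camera_params(c); print(c,np.round(p["mtx"],1).tolist(),np.round(p["R"],3).tolist(),np.round(p["t"],3).tolist())
    for t in ["board","rest","rack","racked_board","oil_bottle","cap","mug","screw_tin","tape_measure","flat_pencil","spring_clamp"]:
        r=robot.search_frame(c,t); print(t,[(np.round(d["bbox"]).astype(int).tolist(),round(d["confidence"],2)) for d in r[:2]])
print(robot.state())
E
```

```text
pics
scene [[436.3, 0.0, 246.7], [0.0, 436.3, 188.1], [0.0, 0.0, 1.0]] [[-0.901, -0.434, -0.001], [-0.196, 0.408, -0.892], [0.387, -0.803, -0.452]] [0.503, 0.185, 1.4]
board [([287, 150, 311, 173], 0.8), ([286, 184, 301, 204], 0.32)]
rest [([285, 159, 310, 180], 0.5), ([285, 187, 302, 206], 0.49)]
rack [([286, 186, 298, 204], 0.68)]
racked_board [([286, 171, 300, 195], 0.52)]
oil_bottle [([189, 224, 237, 272], 0.56)]
cap [([202, 210, 222, 225], 0.83)]
mug [([139, 230, 166, 273], 0.73)]
screw_tin [([243, 218, 253, 233], 0.4)]
tape_measure [([246, 217, 254, 234], 0.35)]
flat_pencil [([237, 184, 246, 190], 0.41)]
spring_clamp []
top [[390.8, 0.0, 257.8], [0.0, 390.8, 195.3], [0.0, 0.0, 1.0]] [[0.302, -0.953, 0.004], [-0.917, -0.292, -0.273], [0.261, 0.079, -0.962]] [-0.127, 0.543, 1.131]
board [([369, 221, 386, 273], 0.65)]
rest [([354, 228, 397, 277], 0.89)]
rack [([278, 214, 328, 262], 0.63), ([349, 183, 372, 213], 0.4)]
racked_board [([308, 218, 329, 262], 0.9)]
oil_bottle [([152, 165, 196, 211], 0.85), ([211, 204, 235, 230], 0.41)]
cap [([160, 165, 178, 182], 0.72)]
mug [([139, 116,
[... 187 characters left out ...]
lamp []
{'time_s': 1.2, 'joint_pos': array([ 1.07528443e+00,  9.11362141e-02,  1.23070462e+00, -8.89812173e-06,
        1.81982586e+00, -5.66694355e-02]), 'qd': array([ 6.31975950e-04,  6.66875225e-04, -1.72174126e-04,  9.12972530e-04,
       -6.62897435e-04, -5.03852666e-05]), 'joint_efforts': array([-9.36109827e-04, -4.58473921e+01, -4.18089437e+01, -2.67288469e-04,
        9.85794977e-04,  2.97770896e-05]), 'tcp_pos': array([0.25492531, 0.54315661, 0.21725091]), 'orientation': array([-6.83814808e-01, -3.06625619e+00,  1.15582572e-04]), 'ft_force': array([-0.07484618, -0.53429275, -0.15695172]), 'ft_torque': array([-0.03527725, -0.00804406, -0.07441932]), 'grip_width': 0.08529932048952993}
```

```bash
python3 - <<'E'
import cv2
im=cv2.imread("pics/top0.png"); cv2.imwrite("pics/topc.png",cv2.resize(im[100:290,130:410],None,fx=2.85,fy=2.85,interpolation=cv2.INTER_CUBIC))
E
cat > h.py <<'E'
from bench import robot
import cv2,numpy as np
from scipy.spatial.transform import Rotation as Ro
def ray(c,uv,z,p=None):
    p=p or robot.camera_params(c); d=p["R"].T@np.linalg.inv(p["mtx"])@[*uv,1]; o=-p["R"].T@p["t"]
    return o+d*(z-o[2])/d[2]
def proj(c,X,p=None):
    p=p or robot.camera_params(c); q=p["mtx"]@(p["R"]@np.asarray(X)+p["t"]); return q[:2]/q[2]
def down(yaw): # tool z down, tool y (jaw direction) at angle yaw from world x
    y=np.array([np.cos(yaw),np.sin(yaw),0]); z=np.array([0,0,-1.]); x=np.cross(y,z)
    return Ro.from_matrix(np.c_[x,y,z]).as_rotvec()
E
python3 - <<'E'
from h import *
for n,uv,z in [("rest",(375.5,252),.03),("board",(377,247),.1),("rack",(303,238),.03),("racked",(318,240),.1),("cap",(169,173.5),.155),("tin",(222,217),.03),("tape",(361,198),.03),("mug",(156,134),.05)]: print(n,ray("top",uv,z).round(3))
E
```

```text
rest [ 0.505 -0.354  0.03 ]
board [ 0.505 -0.337  0.1  ]
rack [ 0.479 -0.129  0.03 ]
racked [ 0.473 -0.168  0.1  ]
cap [0.519 0.304 0.155]
tin [0.466 0.133 0.03 ]
tape [ 0.66  -0.271  0.03 ]
mug [0.661 0.429 0.05 ]
```

View pics/topc.png

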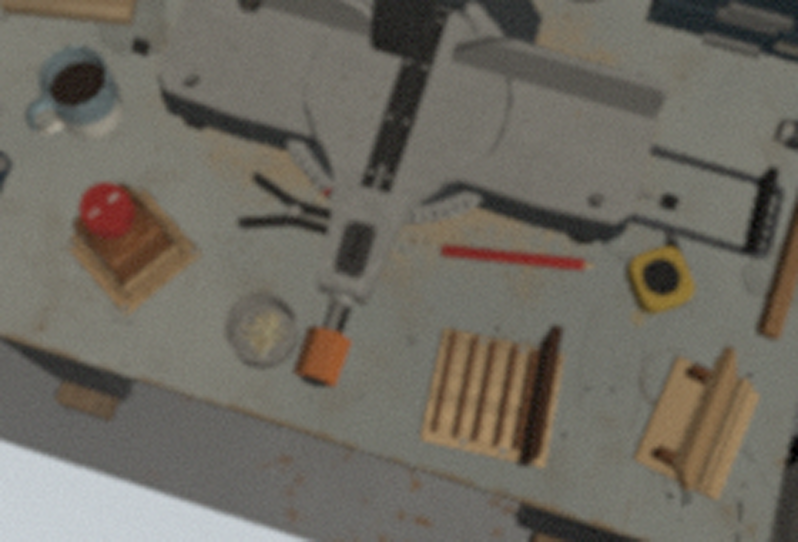

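Run:
```python
from h import *
s=robot.state(); o=s["orientation"]
print(Ro.from_rotvec(o).as_matrix().round(3).tolist())
r=.40; a=np.arctan2(.543,.255)
robot.goto([r*np.cos(a),r*np.sin(a),.36],o); q=robot.state()["joint_pos"]; print(q.round(3))
q[0]=-.5; robot.movej(q); s=robot.state(); print(s["tcp_pos"].round(3),s["time_s"])
robot.goto([.45,-.24,.36],s["orientation"])
s=robot.state();p=robot.camera_params("wrist"); im=robot.get_image("wrist"); cv2.imwrite("pics/w1.png",im[:,:,::-1])
print(s["tcp_pos"],s["orientation"],s["time_s"]); print({k:v.round(4).tolist() for k,v in p.items()})
for t in ["board","rest","rack","racked_board"]:
    print(t,[(np.round(d["bbox"]).astype(int).tolist(),round(d["confidence"],2)) for d in robot.search_frame("wrist",t)[:2]])
import pickle; pickle.dump(p,open("w1.pkl","wb"))
```

```text
[[-0.905, 0.425, -0.0], [0.425, 0.905, -0.0], [-0.0, -0.0, -1.0]]
[ 1.047 -0.351  1.378  0.     2.117 -0.085]
[ 0.367 -0.161  0.359] 4.1833
[ 0.45054803 -0.23960656  0.35910399] [-2.62592823e+00 -1.71783916e+00  2.11260186e-03] 4.7167
{'mtx': [[298.4397, 0.0, 254.7994], [0.0, 298.4397, 188.9624], [0.0, 0.0, 1.0]], 'R': [[0.9164, -0.4002, -0.0035], [-0.3783, -0.869, 0.319], [-0.1307, -0.291, -0.9477]], 't': [-0.5067, -0.1246, 0.5041]}
board [([276, 179, 371, 207], 0.64)]
rest [([275, 150, 360, 215], 0.98)]
rack [([194, 2, 301, 129], 0.65)]
racked_board [([216, 67, 312, 121], 0.66)]
```

View pics/w1.png

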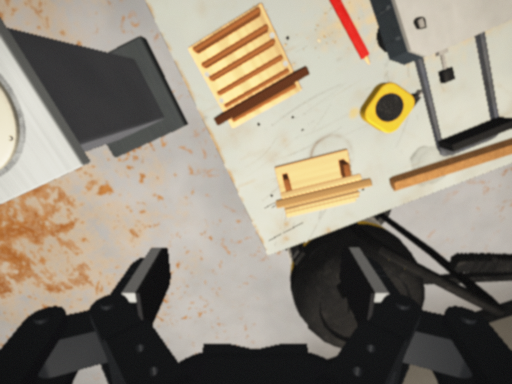

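Run:
```python
from h import *
im=cv2.imread("pics/w1.png"); a=cv2.resize(im[140:225,260:380],None,fx=6.5,fy=6.5,interpolation=cv2.INTER_CUBIC); cv2.imwrite("pics/w1c.png",a); print(a.shape)
p=robot.camera_params("wrist")
print((-p["R"].T@p["t"]).round(3), proj("wrist",robot.state()["tcp_pos"],p))
```

```text
(552, 780, 3)
[ 0.482 -0.164  0.518] [256.19826759 236.36728325]
```

View pics/w1c.png

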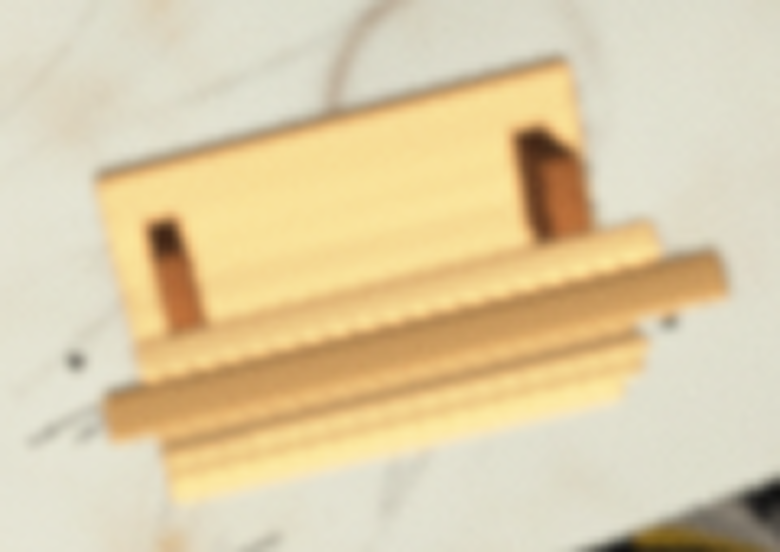

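Run:
```python
from h import *
import pickle
p=pickle.load(open("w1.pkl","rb"))
f=lambda x,y:((x+.5)/6.5-.5+260,(y+.5)/6.5-.5+140)
for z in (.08,.09,.1,.11):
    c=[ray("",f(*k),z,p) for k in [(105,398),(112,440),(718,250),(728,295)]]
    L=(c[0]+c[1])/2;R=(c[2]+c[3])/2
    print(z,np.linalg.norm(R-L).round(4),((L+R)/2).round(4),np.arctan2(*(R-L)[1::-1]).round(3),np.linalg.norm(c[0]-c[1]).round(4),np.linalg.norm(c[2]-c[3]).round(4))
o=robot.state()["orientation"]
robot.goto([.46,-.19,.22],o)
p=robot.camera_params("wrist"); im=robot.get_image("wrist"); cv2.imwrite("pics/w2.png",im[:,:,::-1])
pickle.dump(p,open("w2.pkl","wb"))
b=robot.search_frame("wrist","rack")[0]["bbox"]; b=np.array(b); print(b.round())
cx,cy=(b[:2]+b[2:])/2; x0=int(max(0,cx-100));y0=int(max(0,cy-75)); print(x0,y0)
cv2.imwrite("pics/w2c.png",cv2.resize(im[y0:y0+150,x0:x0+200,::-1],None,fx=4,fy=4,interpolation=cv2.INTER_CUBIC))
```

```text
0.08 0.1481 [ 0.517  -0.3461  0.08  ] -0.158 0.011 0.0117
0.09 0.1447 [ 0.5162 -0.342   0.09  ] -0.158 0.0108 0.0114
0.1 0.1413 [ 0.5154 -0.3378  0.1   ] -0.158 0.0105 0.0111
0.11 0.1379 [ 0.5146 -0.3336  0.11  ] -0.158 0.0103 0.0109
[177.  18. 313. 158.]
145 13
```

View pics/w2c.png

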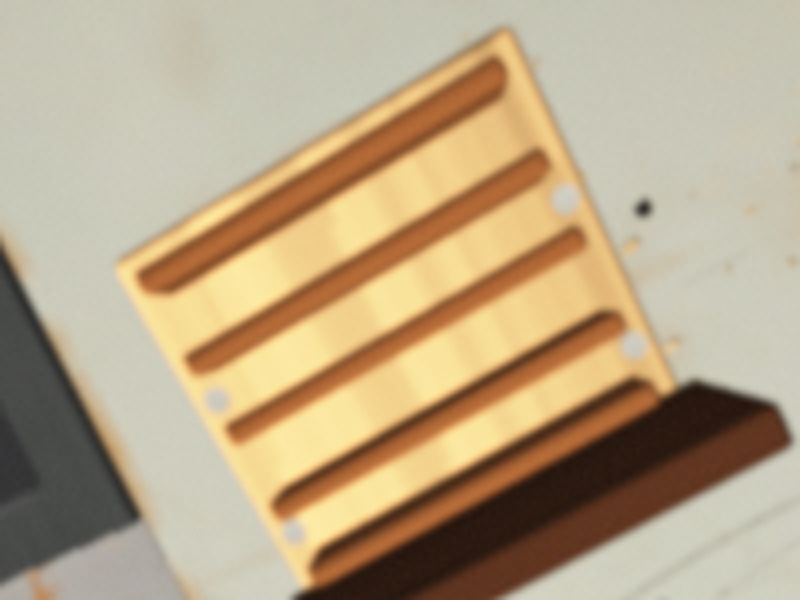

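Run:
```python
from h import *
import pickle
from scipy.optimize import least_squares
p=pickle.load(open("w2.pkl","rb"))
f=lambda x,y:((x+.5)/4-.5+145,(y+.5)/4-.5+13)
A=ray("",f(118,264),.012,p);B=ray("",f(511,27),.012,p);C=ray("",f(672,388),.012,p);D=ray("",f(304,584),.012,p)
print(A,B,C,D,np.linalg.norm(A-B))
for u in (B-A,A-D,B-C): print(np.arctan2(u[1],u[0]).round(4))
def res(v):
    c,s=np.cos(v[2]),np.sin(v[2]); loc=lambda P:((P[0]-v[0])*c+(P[1]-v[1])*s,-(P[0]-v[0])*s+(P[1]-v[1])*c)
    a,b,cc,d=map(loc,(A,B,C,D)); return [a[0]+.065,a[1]-.07,b[0]-.065,b[1]-.07,cc[0]-.065,d[0]+.065]
r=least_squares(res,[.48,-.13,0]); print(r.x.round(4),(np.array(r.fun)*1e3).round(1))
v=r.x; np.save("rack.npy",v)
im=cv2.imread("pics/w2.png"); S=5
a=cv2.resize(im[10:130,165:315],None,fx=S,fy=S,interpolation=cv2.INTER_CUBIC)
def P(l):
    c,s=np.cos(v[2]),np.sin(v[2]); q=proj("",[v[0]+c*l[0]-s*l[1],v[1]+s*l[0]+c*l[1],l[2]],p); return tuple(np.round(((q-[165,10])+.5)*S-.5).astype(int).tolist())
for sl in (45,0,-45):
    for y0 in (sl+8.5,sl+15.5,sl-8.5,sl-15.5):
        cv2.line(a,P((-.055,y0/1e3,.043)),P((.055,y0/1e3,.043)),(0,255,0) if abs(y0-sl)<10 else (255,0,0),1)
R=[P((x,y,.012)) for x,y in((-.065,.07),(.065,.07),(.065,-.07),(-.065,-.07))]
cv2.polylines(a,[np.array(R)],True,(0,0,255),1)
cv2.imwrite("pics/w2o.png",a)
```

```text
[ 0.41186521 -0.06816164  0.012     ] [ 0.53860841 -0.05755916  0.012     ] [ 0.5461114  -0.16449606  0.012     ] [ 0.42012852 -0.17429229  0.012     ] 0.1271858988050218
0.0835
1.6485
1.6408
[ 0.4805 -0.1327  0.0779] [ 1.6 -0.4 -1.2  0.4 -2.   1.6]
```

View pics/w2o.png

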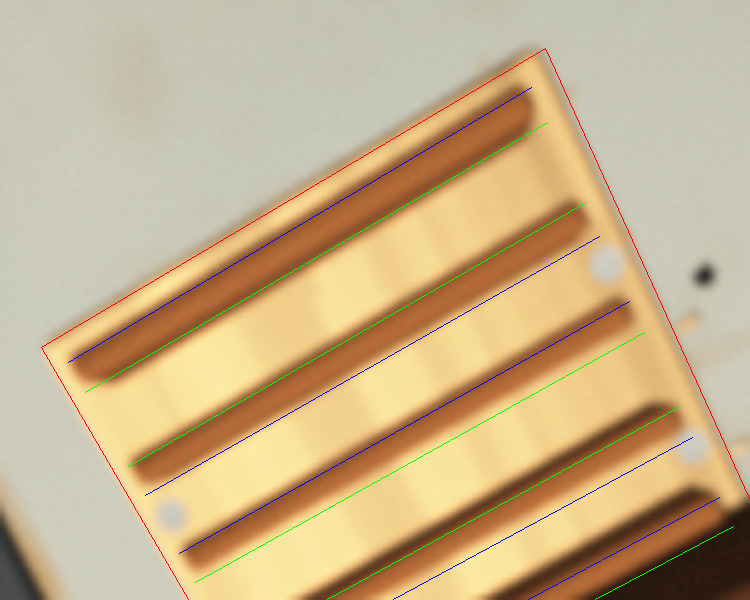

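```bash
cat >> h.py <<'E'
yaw=-.158; n=np.array([-np.sin(yaw),np.cos(yaw),0]); Z=np.array([0,0,1.])
t=np.radians(20); bz=np.cos(t)*Z+np.sin(t)*n; by=np.cos(t)*n-np.sin(t)*Z
T=np.array([.5149,-.3353,.106])
ob=Ro.from_matrix(np.c_[np.cross(by,-bz),by,-bz]).as_rotvec()
def say(m=""):
    s=robot.state(); print(m,"t",round(s["time_s"],1),"tcp",s["tcp_pos"].round(4),"F",s["ft_force"].round(1),"M",s["ft_torque"].round(2),"w",round(s["grip_width"],4),"q",s["joint_pos"].round(2))
E
python3 - <<'E'
from h import *
robot.grip(.045); say()
robot.goto(T+.07*bz,ob); say("pre")
print(robot.move_l(T-.024*bz,feed=.08,force_limit=8)); say("at")
E
```

```text
t 6.2 tcp [ 0.46   -0.1901  0.22  ] F [ 0.4  0.2 -0.1] M [-0.02 -0.01  0.  ] w 0.0449 q [-0.46 -0.18  1.49  0.    1.83 -0.05]
pre t 7.8 tcp [ 0.5187 -0.3116  0.1719] F [-0.9 -0.9 -0.1] M [ 0.13 -0.   -0.07] w 0.0448 q [-0.4   0.01  1.43 -0.34  1.61 -1.84]
False
at t 9.1 tcp [ 0.514  -0.3435  0.0843] F [0.1 0.4 0.8] M [ 0.18 -0.06  0.02] w 0.0449 q [-0.46  0.06  1.54 -0.34  1.44 -1.84]
```

Run:
```python
from h import *
robot.grip(0.0); say("grip")
robot.move_l(T+.055*bz,feed=.1); robot.hold(.2); say("lift")
im=robot.get_image("wrist"); cv2.imwrite("pics/w3.png",im[:,:,::-1])
```

```text
grip t 9.5 tcp [ 0.514  -0.3434  0.0841] F [0.1 1.3 2.5] M [0.17 0.   0.06] w 0.0102 q [-0.46  0.06  1.54 -0.34  1.44 -1.84]
lift t 10.6 tcp [ 0.5175 -0.3167  0.1567] F [ 0.7 -0.4 -0.4] M [ 0.22 -0.04 -0.02] w 0.0105 q [-0.41  0.02  1.45 -0.34  1.58 -1.84]
```

View pics/w3.png

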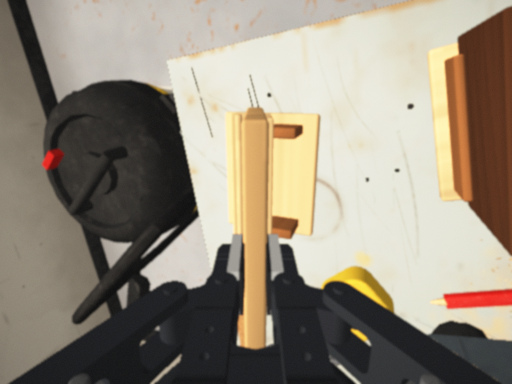

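```bash
cat >> h.py <<'E'
v=np.load("rack.npy"); ry=np.array([-np.sin(v[2]),np.cos(v[2]),0]); rx=np.array([np.cos(v[2]),np.sin(v[2]),0])
S2=np.array([v[0],v[1],0])+ry*.0455; op=down(v[2]+np.pi/2)
E
python3 - <<'E'
from h import *
import pickle
p=robot.camera_params("wrist"); tcp=robot.state()["tcp_pos"]; top=tcp+bz*.024; bx=np.cross(by,bz)
for s in (-.08,-.07,-.06,.06,.07,.08): print(s,proj("",top+bx*s,p).round(0))
robot.goto([.50,-.28,.23],op); say()
robot.goto(S2+Z*.20,op)
robot.move_l(S2+Z*.118,feed=.1); robot.hold(.2); say("above")
p=robot.camera_params("wrist"); im=robot.get_image("wrist"); cv2.imwrite("pics/w4.png",im[:,:,::-1]);pickle.dump(p,open("w4.pkl","wb"))
q=proj("",S2+Z*.04-rx*.055,p);print(q)
x0,y0=int(max(0,min(q[0]-75,362))),int(max(0,min(q[1]-60,264))); print(x0,y0)
cv2.imwrite("pics/w4c.png",cv2.resize(im[y0:y0+120,x0:x0+150,::-1],None,fx=5,fy=5,interpolation=cv2.INTER_CUBIC))
E
```

```text
-0.08 [255.  96.]
-0.07 [255. 120.]
-0.06 [255. 143.]
0.06 [255. 351.]
0.07 [255. 365.]
0.08 [255. 377.]
 t 11.1 tcp [ 0.4999 -0.2815  0.2316] F [ 0.1 -0.  -1.2] M [ 0.01  0.   -0.05] w 0.0101 q [-0.57  0.02  1.28 -0.    1.84 -2.22]
above t 13.1 tcp [ 0.4773 -0.0874  0.1188] F [-0.1  0.4 -0.6] M [-0.06 -0.03  0.02] w 0.0106 q [-0.25 -0.22  1.7   0.    1.66 -1.9 ]
[254.71973198 125.83388257]
179 65
```

View pics/w4c.png

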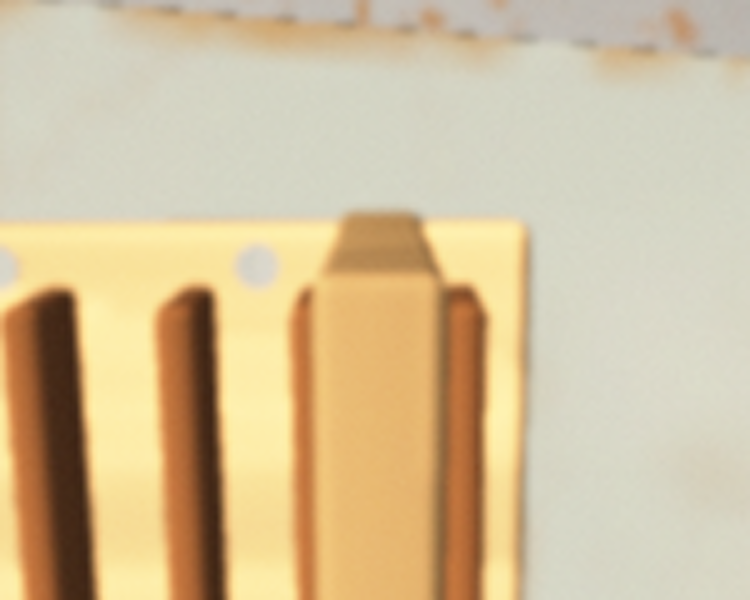

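Run:
```python
from h import *
P=S2+ry*.0014+Z*.118
robot.move_l(P,feed=.05); say()
print(robot.move_l(P-Z*.055,feed=.04,force_limit=8)); say("down")
im=robot.get_image("wrist"); cv2.imwrite("pics/w5.png",im[:,:,::-1])
```

```text
t 13.4 tcp [ 0.4768 -0.0858  0.1181] F [ 0.2 -0.3 -0.3] M [-0.01 -0.02  0.02] w 0.0101 q [-0.25 -0.22  1.7   0.    1.66 -1.9 ]
True
down t 14.4 tcp [ 0.4765 -0.086   0.0739] F [-0.9 -1.   4.5] M [-0.06  0.09  0.02] w 0.0102 q [-0.25 -0.2   1.77 -0.    1.58 -1.9 ]
```

Run:
```python
from h import *
robot.grip(.04); say("open")
P=robot.state()["tcp_pos"]
robot.move_l(P+Z*.12,feed=.2); say("up")
p=robot.camera_params("wrist"); im=robot.get_image("wrist"); cv2.imwrite("pics/w6.png",im[:,:,::-1])
```

```text
open t 14.9 tcp [ 0.4758 -0.0856  0.0725] F [-0.3 -0.2  0.8] M [ 0.02 -0.03 -0.02] w 0.0396 q [-0.25 -0.2   1.77  0.    1.58 -1.9 ]
up t 15.6 tcp [ 0.4754 -0.0855  0.1911] F [-0.7  0.2  0.1] M [ 0.02 -0.04  0.05] w 0.0399 q [-0.25 -0.22  1.58 -0.    1.79 -1.9 ]
```

View pics/w6.png

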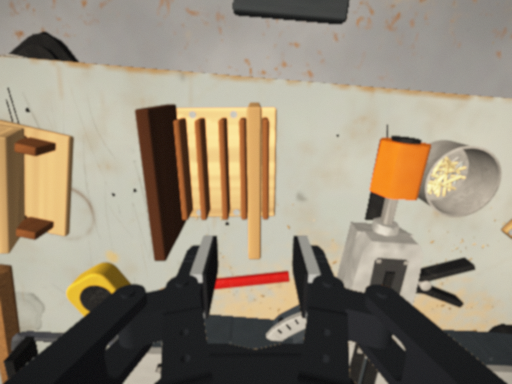

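Run:
```python
from h import *
import pickle
P=robot.state()["tcp_pos"]; robot.move_l(P+Z*.05,feed=.2)
a=-.25; robot.goto([.40*np.cos(a),.40*np.sin(a),.36],op)
q=robot.state()["joint_pos"]; q[0]=.53;q[5]=.75; robot.movej(q)
robot.grip(.085)
s=robot.state(); o=s["orientation"]; np.save("oc.npy",o); print(Ro.from_rotvec(o).as_matrix().round(3).tolist())
robot.goto([.52,.305,.29],o); robot.hold(.2); say()
p=robot.camera_params("wrist"); im=robot.get_image("wrist"); cv2.imwrite("pics/w7.png",im[:,:,::-1]);pickle.dump(p,open("w7.pkl","wb"))
for t in ("cap","oil_bottle"): print([(np.round(d["bbox"],1).tolist(),round(d["confidence"],2)) for d in robot.search_frame("wrist",t)[:2]])
hsv=cv2.cvtColor(im,cv2.COLOR_RGB2HSV); m=(((hsv[...,0]<8)|(hsv[...,0]>172))&(hsv[...,1]>130)&(hsv[...,2]>60)).astype(np.uint8)
nn,l,st,ce=cv2.connectedComponentsWithStats(m)
for i in np.argsort(-st[1:,4])[:3]+1: print(st[i],ce[i])
print("tips",robot.tcp_to_tips, "roof proj",proj("",[.52,.305,.16],p),ray("",(256,236),.16,p))
```

```text
[[0.218, 0.976, -0.002], [0.976, -0.218, -0.001], [-0.001, -0.002, -1.0]]
 t 20.6 tcp [0.5193 0.305  0.2923] F [-0.5  0.3  0.4] M [-0.01 -0.05  0.03] w 0.0851 q [0.47 0.13 1.06 0.   1.95 0.69]
[([229.4, 139.5, 279.7, 193.4], 0.66)]
[([206.7, 95.0, 302.1, 190.7], 0.75)]
[ 228  139   52   54 2061] [254.04949054 165.30131004]
[355 322   3   5  13] [356.15384615 324.        ]
tips 0.011 roof proj [256.14031729 174.56407429] [0.50498985 0.23783341 0.16      ]
```

View pics/w7.png

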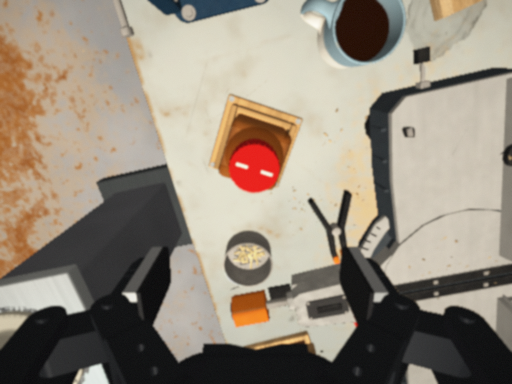

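```bash
cat >> h.py <<'E'
def capfix(im,p):
    hsv=cv2.cvtColor(im,cv2.COLOR_RGB2HSV); m=(((hsv[...,0]<8)|(hsv[...,0]>172))&(hsv[...,1]>130)&(hsv[...,2]>60)).astype(np.uint8)
    nn,l,st,ce=cv2.connectedComponentsWithStats(m); i=1+np.argmax(st[1:,4]); x,y,w,h=st[i,:4]
    roi=np.zeros(m.shape,bool); roi[y+4:y+h-4,x+6:x+w-6]=1
    bars=roi&(hsv[...,1]<90)&(hsv[...,2]>150); r,c=np.nonzero(bars); bc=np.array([c.mean(),r.mean()])
    from scipy.optimize import least_squares
    th=np.linspace(0,2*np.pi,200)
    def ext(X): 
        q=np.array([proj("",[X[0]+.0255*np.cos(a),X[1]+.0255*np.sin(a),.16],p) for a in th]); return np.array([q[:,0].min(),q[:,0].max(),q[:,1].max()])
    r=least_squares(lambda X:ext(X)-[x-.5,x+w-.5,y+h-.5],[.52,.305])
    ang=cv2.fitLine(np.c_[c if False else np.nonzero(bars)[1],np.nonzero(bars)[0]].astype(np.float32),cv2.DIST_L2,0,.01,.01).ravel()
    a,b=ray("",bc,.1607,p),ray("",bc+ang[:2]*10,.1607,p)
    print("bbox",x,y,w,h,"circle",r.x.round(4),r.fun.round(1),"bars",a.round(4),"n",bars.sum(),"bar yaw",np.arctan2(*(b-a)[1::-1]).round(2))
    return r.x,a[:2]
E
python3 - <<'E'
from h import *
import pickle
capfix(cv2.imread("pics/w7.png")[:,:,::-1].copy(),pickle.load(open("w7.pkl","rb")))
o=np.load("oc.npy")
robot.goto([.519,.298,.225],o); robot.hold(.2); say()
p=robot.camera_params("wrist"); im=robot.get_image("wrist"); cv2.imwrite("pics/w8.png",im[:,:,::-1]); capfix(im,p)
b=p; print((-p["R"].T@p["t"]).round(3))
im=robot.get_image("top"); cv2.imwrite("pics/top2.png",im[:,:,::-1])
E
```

```text
bbox 228 139 52 54 circle [0.5188 0.3118] [ 0.5 -0.5 -0. ] bars [0.5151 0.309  0.1607] n 98 bar yaw -0.24
 t 21.3 tcp [0.5197 0.2986 0.2281] F [-0.5 -0.1  0.9] M [-0.02 -0.02  0.01] w 0.0852 q [0.46 0.09 1.21 0.   1.84 0.68]
bbox 219 143 65 68 circle [0.5191 0.3126] [ 0.1 -0.1 -0. ] bars [0.5167 0.3055 0.1607] n 198 bar yaw -0.38
[0.536 0.379 0.385]
```

Run:
```python
import cv2
im=cv2.imread("pics/w8.png"); cv2.imwrite("pics/w8c.png",cv2.resize(im[120:230,180:320],None,fx=5,fy=5,interpolation=cv2.INTER_CUBIC))
```

```text
(no output)
```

View pics/w8c.png

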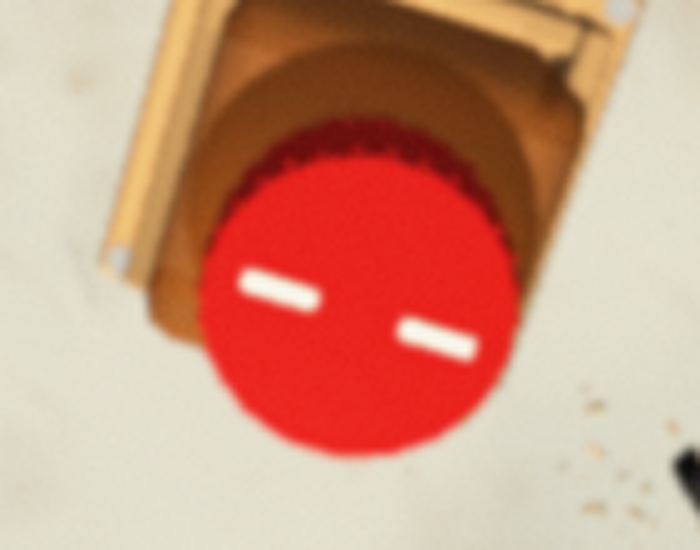

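Run:
```python
from h import *
p=robot.camera_params("wrist")
print(ray("",(251.6,180.4),.16,p),ray("",(251.1,182.3),.1607,p))
for X in ([.519,.306],[.5175,.306],[.5175,.308],[.5175,.31]):
  q=np.array([proj("",[X[0]+.0255*np.cos(a),X[1]+.0255*np.sin(a),.16],p) for a in np.linspace(0,6.28,100)])
  print(X,((q.min(0)-[180,120]+.5)*5-.5).round(),((q.max(0)-[180,120]+.5)*5-.5).round())
print((p["R"]@np.array([.518,.306,.16])+p["t"]).round(4))
```

```text
[0.51940794 0.31268602 0.16      ] [0.51873551 0.31146173 0.1607    ]
[0.519, 0.306] [206. 186.] [528. 492.]
[0.5175, 0.306] [196. 188.] [519. 494.]
[0.5175, 0.308] [193. 175.] [516. 483.]
[0.5175, 0.31] [190. 163.] [514. 472.]
[-2.400e-03 -2.000e-04  2.361e-01]
```

Run:
```python
from h import *
o=np.load("oc.npy")
robot.goto([.519,.312,.20],o); 
print(robot.move_l([.519,.312,.146],feed=.08,force_limit=6)); robot.hold(.2); say("at")
robot.grip(0.); robot.hold(.2); say("grip")
im=robot.get_image("wrist"); cv2.imwrite("pics/w9.png",im[:,:,::-1])
```

```text
False
at t 22.7 tcp [0.5193 0.3122 0.1468] F [0.2 0.4 0.4] M [-0.02  0.02 -0.06] w 0.085 q [0.49 0.1  1.34 0.   1.7  0.71]
grip t 23.7 tcp [0.519  0.3121 0.1462] F [-0.7  1.1  3.7] M [ 0.06  0.2  -0.05] w -0.0005 q [0.49 0.11 1.34 0.   1.7  0.71]
```

View pics/w9.png

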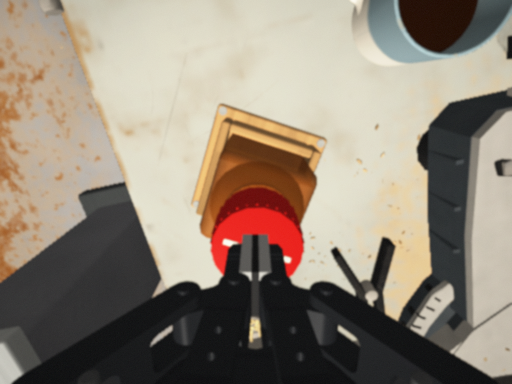

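Run:
```python
from h import *
p=robot.camera_params("wrist"); im=cv2.imread("pics/w9.png"); tcp=robot.state()["tcp_pos"]
for d in (.011,.0,-.008,-.02): print(d,proj("",tcp-Z*d,p).round(1))
for c in ([.519,.312],[.519,.306],[.519,.300]):
  q=np.array([proj("",[c[0]+.0255*np.cos(a),c[1]+.0255*np.sin(a),.16],p) for a in np.linspace(0,6.28,100)])
  print(c,q.min(0).round(),q.max(0).round())
cv2.imwrite("pics/w9c.png",cv2.resize(im[170:300,180:340],None,fx=4.6,fy=4.6,interpolation=cv2.INTER_CUBIC))
```

```text
0.011 [256.2 228.3]
0.0 [256.3 236.7]
-0.008 [256.3 243.4]
-0.02 [256.4 254.8]
[0.519, 0.312] [209. 205.] [304. 288.]
[0.519, 0.306] [212. 216.] [305. 297.]
[0.519, 0.3] [215. 226.] [307. 305.]
```

View pics/w9c.png

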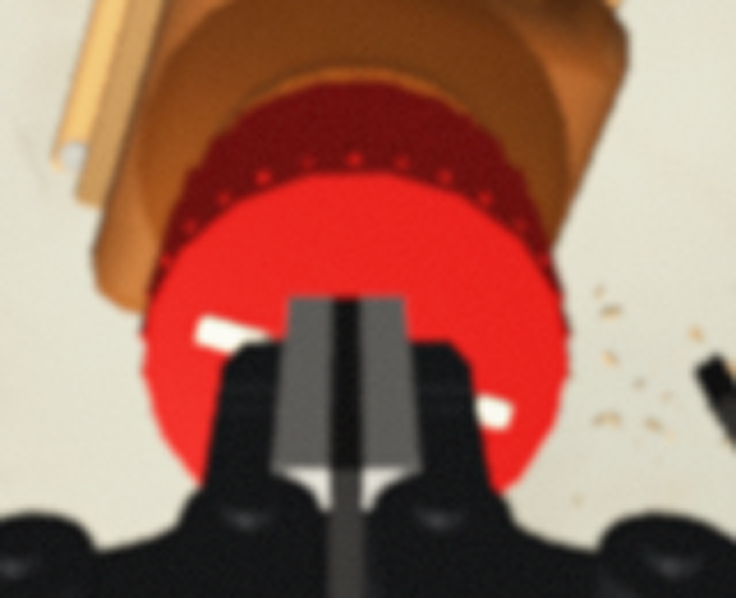

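Run:
```python
from h import *
robot.move_l([.519,.312,.19],feed=.1); robot.hold(.2); say("up")
print(robot.move_l([.519,.312,.150],feed=.03,force_limit=2.5)); say("touch")
robot.move_l([.519,.312,.20],feed=.1)
p=robot.camera_params("wrist"); im=robot.get_image("wrist"); cv2.imwrite("pics/w10.png",im[:,:,::-1])
```

```text
up t 24.5 tcp [0.5186 0.3118 0.1888] F [ 0.8  0.1 -0.9] M [-0.03  0.01 -0.05] w 0.0002 q [0.49 0.1  1.27 0.   1.77 0.71]
False
touch t 26.0 tcp [0.5191 0.3121 0.1503] F [1.2 0.3 0.7] M [ 0.03 -0.04  0.02] w 0.0002 q [0.49 0.1  1.33 0.   1.7  0.71]
```

Run:
```python
from h import *
import pickle
from scipy.optimize import least_squares
p10=robot.camera_params("wrist"); p7=pickle.load(open("w7.pkl","rb"))
# reconstruct p8,p9: same orientation, shift by tcp
tcp10=robot.state()["tcp_pos"]
def sh(tcp): d=np.array(tcp)-tcp10; q=dict(p10); q["t"]=p10["t"]-p10["R"]@d; return q
p8,p9=sh([.5197,.2986,.2281]),sh([.519,.3121,.1462])
print((-p8["R"].T@p8["t"]).round(4))
th=np.linspace(0,6.28,120)
def ext(X,p):
    q=np.array([proj("",[X[0]+X[3]*np.cos(a),X[1]+X[3]*np.sin(a),X[2]],p) for a in th]); return [*q.min(0),*q.max(0)]
obs=[(p7,[228,None,279.5,192.5]),(p8,[219.6,149.9,283.6,210.9]),(p9,[210.6,207.0,303.4,None])]
def res(X): return [e-o for p,O in obs for e,o in zip(ext(X,p),O) if o is not None]
for R in (None,.0255):
    if R: r=least_squares(lambda Y:res([*Y,R]),[.519,.31,.15])
    else: r=least_squares(res,[.519,.31,.15,.0255],x_scale=[.01]*4)
    print(r.x.round(4),np.round(r.fun,1))
# top camera blob
im=cv2.cvtColor(cv2.imread("pics/top2.png"),cv2.COLOR_BGR2HSV)
m=(((im[...,0]<8)|(im[...,0]>172))&(im[...,1]>120)&(im[...,2]>60)).astype(np.uint8); m[:,:100]=0;m[:,250:]=0
for f in ("top2","top0"):
    im=cv2.cvtColor(cv2.imread(f"pics/{f}.png"),cv2.COLOR_BGR2HSV)
    m=(((im[...,0]<8)|(im[...,0]>172))&(im[...,1]>120)&(im[...,2]>60)).astype(np.uint8)
    n,l,st,ce=cv2.connectedComponentsWithStats(m); i=1+np.argmax(st[1:,4]); print(f,st[i],ce[i])
    for z in (.12,.14,.16): print(z,ray("top",ce[i],z).round(4))
pt=robot.camera_params("top"); print("topcam",(-pt["R"].T@pt["t"]).round(3))
```

```text
[0.5372 0.3793 0.3845]
[0.5192 0.3117 0.1608 0.0251] [ 0.7 -0.4 -0.1  0.2  0.1  0.2  0.2 -0.4 -0.2  0. ]
[0.5189 0.3107 0.1584] [ 0.5 -0.3  0.5  0.1  0.3  0.4  0.6 -0.4 -0.8 -0. ]
top2 [335  22  14  19 209] [341.49760766  30.49760766]
0.12 [ 1.181  -0.0547  0.12  ]
0.14 [ 1.1642 -0.0547  0.14  ]
0.16 [ 1.1473 -0.0546  0.16  ]
top0 [158 165  20  19 289] [167.56055363 173.99653979]
0.12 [0.525  0.3192 0.12  ]
0.14 [0.5199 0.3126 0.14  ]
0.16 [0.5148 0.3059 0.16  ]
topcam [ 0.241 -0.052  1.237]
```

Run:
```python
from h import *
robot.grip(.085)
print(robot.move_l([.519,.311,.126],feed=.08,force_limit=6)); robot.hold(.2); say("at")
robot.grip(.03); robot.hold(.2); say("grip")
im=robot.get_image("wrist"); cv2.imwrite("pics/w11.png",im[:,:,::-1])
im=robot.get_image("scene"); cv2.imwrite("pics/s11.png",im[:,:,::-1])
```

```text
False
at t 28.8 tcp [0.5193 0.3111 0.1267] F [-0.5  0.1 -0.2] M [-0.03 -0.01  0.01] w 0.0851 q [0.48 0.11 1.37 0.   1.66 0.7 ]
grip t 29.4 tcp [0.5192 0.311  0.1266] F [ 0.8 -1.1  3.2] M [-0.16  0.01 -0.01] w 0.0494 q [ 0.48  0.11  1.37 -0.    1.66  0.7 ]
```

```bash
python3 - <<'E'
import cv2,numpy as np
a=cv2.imread("pics/w11.png")[130:330,140:370]; b=cv2.imread("pics/s11.png")[150:290,150:290]
a=cv2.resize(a,(460,400),interpolation=cv2.INTER_CUBIC); b=cv2.resize(b,(340,340),interpolation=cv2.INTER_CUBIC); b=cv2.copyMakeBorder(b,0,60,0,0,cv2.BORDER_CONSTANT)
cv2.imwrite("pics/c11.png",np.hstack([a,b]))
E
python3 - <<'E'
from h import *
for k in range(1,9):
    z=.1262-.0013*k
    hit=robot.move_l([.519,.311,z],feed=.03); robot.hold(.1); s=robot.state()
    print(round(z,4),s["tcp_pos"].round(4),s["ft_force"].round(1),s["ft_torque"].round(2),round(s["time_s"],1))
    if s["ft_force"][2]>15: break
E
```

```text
0.1249 [0.5192 0.311  0.1254] [-1.1 -1.7  5.3] [-0.22  0.06  0.02] 29.8
0.1236 [0.5193 0.311  0.1244] [-1.5 -1.9  6.5] [-0.22  0.05 -0.01] 30.2
0.1223 [0.5192 0.311  0.1234] [-1.5 -1.7  7.6] [-0.28  0.13 -0.05] 30.5
0.121 [0.5193 0.311  0.1224] [-1.9 -1.7  8.7] [-0.35  0.26  0.02] 30.9
0.1197 [0.5193 0.311  0.1214] [-2.1 -2.2 10. ] [-0.37  0.27  0.01] 31.2
0.1184 [0.5193 0.3111 0.1203] [-1.4 -2.7 11.2] [-0.36  0.35  0.  ] 31.6
0.1171 [0.5193 0.3111 0.1194] [-3.2 -2.3 12.5] [-0.44  0.45 -0.05] 31.9
0.1158 [0.5194 0.3111 0.1193] [-5.3 -3.2 16.9] [-0.64  0.79 -0.05] 32.3
```

Run:
```python
from h import *
o=np.load("oc.npy")
robot.move_l([.519,.311,.1166],o,feed=.03)
q=np.array(robot.inverse_kinematics([.519,.311,.1166],o)); print(q.round(3))
for k in range(1,9):
    r=q.copy(); r[5]-=np.radians(10*k); robot.movej(r); s=robot.state()
    print(10*k,s["tcp_pos"].round(4),s["ft_force"].round(1),s["ft_torque"].round(2),round(s["joint_pos"][5],3),round(s["grip_width"],4),round(s["time_s"],1))
```

```text
[0.484 0.11  1.389 0.    1.645 0.704]
10 [0.5199 0.3114 0.1194] [-1.5 -1.4 12.1] [-0.33  0.17  0.07] 0.528 0.0494 32.8
20 [0.5201 0.3116 0.1193] [-1.2 -1.3 12.3] [-0.14  0.11  0.07] 0.354 0.0495 33.1
30 [0.5201 0.3117 0.1194] [-1.4 -0.4 12.7] [-0.08  0.01  0.09] 0.179 0.0495 33.4
40 [0.5201 0.3118 0.1194] [-0.3 -0.1 12.4] [-0.05 -0.05  0.1 ] 0.005 0.0492 33.7
50 [0.5201 0.3118 0.1193] [-0.3  0.4 12.2] [ 0.01 -0.03  0.07] -0.17 0.0494 34.0
60 [0.5201 0.3119 0.1194] [-0.5 -0.3 12.4] [ 0.04 -0.01  0.02] -0.344 0.0496 34.3
70 [0.5201 0.3119 0.1194] [ 1.5  0.  12. ] [0.06 0.03 0.06] -0.519 0.0494 34.6
80 [0.5201 0.3119 0.1194] [-0.5  0.7 11.8] [0.01 0.02 0.06] -0.693 0.0493 34.9
```

Run:
```python
from h import *
s=robot.state(); o=s["orientation"]; print("tool y",Ro.from_rotvec(o).as_matrix()[:,1].round(2))
im0=cv2.imread("pics/w11.png"); im=robot.get_image("wrist")[:,:,::-1]; cv2.imwrite("pics/w12.png",im)
f=lambda i:(i[160:270,190:320].min(2)>190)
for i in (im0,im):
    m=f(i).astype(np.uint8); n,l,st,ce=cv2.connectedComponentsWithStats(m); print([(st[k,4],ce[k].round(0)+[190,160]) for k in range(1,n) if st[k,4]>15])
P=np.array([.5201,.3119,.1166]); o=Ro.from_rotvec(o).as_rotvec()
for dz in (.004,.008,.011,.014,.018,.024):
    robot.move_l(P+Z*dz,feed=.05); robot.hold(.05); s=robot.state(); print(dz,s["tcp_pos"].round(4),s["ft_force"].round(1),s["ft_torque"].round(2),round(s["grip_width"],4),round(s["time_s"],1))
    if s["ft_force"][2]<-12: break
```

```text
tool y [0.38 0.92 0.  ]
[(np.int32(135), array([193., 170.])), (np.int32(282), array([315., 224.])), (np.int32(66), array([191., 230.])), (np.int32(140), array([229., 262.]))]
[(np.int32(107), array([229., 262.]))]
0.004 [0.5202 0.312  0.1221] [-1.7 -1.5  9.3] [-0.27  0.34 -0.05] 0.0494 35.2
0.008 [0.5203 0.312  0.1253] [-0.5 -0.7  5.6] [-0.09  0.13  0.02] 0.0493 35.5
0.011 [0.5202 0.312  0.1275] [-0.  -0.6  3.9] [-0.07 -0.13  0.09] 0.0495 35.8
0.014 [0.5201 0.3119 0.1301] [ 1.8 -0.4  0.4] [ 0.08 -0.21 -0.02] 0.0491 36.1
0.018 [0.5199 0.3119 0.1343] [-0.1 -0.4  0.2] [ 0.01 -0.05  0.03] 0.049 36.4
0.024 [0.5202 0.312  0.1409] [ 0.4  0.3 -1.2] [-0.06 -0.    0.03] 0.0492 36.7
```

Run:
```python
from h import *
robot.move_l([.5198,.3118,.226],feed=.08); robot.hold(.5); say("end")
im=robot.get_image("wrist"); cv2.imwrite("pics/w13.png",im[:,:,::-1])
m=(im[160:270,190:320].min(2)>190).astype(np.uint8); n,l,st,ce=cv2.connectedComponentsWithStats(m); print([(st[k,4],ce[k].round(0)+[190,160]) for k in range(1,n) if st[k,4]>15])
print([(np.round(d["bbox"]).tolist(),round(d["confidence"],2)) for d in robot.search_frame("wrist","cap")[:2]])
robot.get_image("top")
for t in ("board","rack"): print(t,[(np.round(d["bbox"]).tolist(),round(d["confidence"],2)) for d in robot.search_frame("top",t)[:2]])
```

```text
end t 38.5 tcp [0.5198 0.3118 0.226 ] F [ 0.2 -0.4 -0.2] M [-0.02  0.05  0.01] w 0.0496 q [ 0.48  0.11  1.19  0.    1.84 -0.69]
[(np.int32(1399), array([201., 195.])), (np.int32(1702), array([308., 197.])), (np.int32(437), array([254., 178.])), (np.int32(126), array([229., 262.]))]
[([204.0, 198.0, 308.0, 310.0], 0.88)]
board [([283.0, 209.0, 296.0, 255.0], 0.66), ([154.0, 114.0, 174.0, 150.0], 0.34)]
rack [([277.0, 216.0, 325.0, 258.0], 0.66)]
```

Run:
```python
from h import *
c=S2+ry*.0014
print([proj("top",c+rx*s+Z*z).round(0).tolist() for s in(-.07,.07) for z in (.012,.102)])
robot.hand_in(); say("done")
```

```text
[[285.0, 257.0], [287.0, 253.0], [294.0, 215.0], [296.0, 208.0]]
the job is handed in; nothing more can be done
the job is handed in; nothing more can be done
```

I did the whole job and handed it in at about 38.5 s of the 67 s; no verdict was reported.

**Board:** It stands in the +y end slot of the rack and the gripper has let go of it. It reached the slot floor at about the expected height. The last top-camera box, columns 283–296 and rows 209–255, matches the predicted place (columns 285–296, rows 208–257).

**Cap:** I pressed it about 7.3 mm to the stop, where the force rose to about 17 N, a little over the recommended 15 N. It was held pressed at about 12 N while I turned it 80° anticlockwise, then lifted straight up. The spring force fell to zero during the lift. The cap is still gripped (finger opening 49.6 mm). I estimate its lower rim at about 225 mm, roughly 65 mm above the stopper and 78 mm above the neck.

**What went wrong or disagreed:**
- **Missed grasp:** The first try at the cap failed. With the tool at 146 mm the fingers closed on top of the cap's roof with about 4 N. The tips seem to reach roughly 25 mm less far ahead of the tool point than stated, and going 20 mm lower worked.
- **Sideways offset:** The first rack measurement was about 1.4 mm off across the slot. I corrected it from a close picture before lowering the board.
- **Not looked at:** The last pictures went beyond the 12-picture limit, so the final checks are from numbers only. I did not check the bystanders again at the end.

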